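Assemble the two-tier key dish and hold its finial down

ROBOT

A 6-joint arm with a two-finger parallel gripper is mounted at the origin on the work surface. World frame = base frame: x ahead of the robot, y to its left, z up, the work surface at z = 0. Lengths are in m, angles in degrees, forces in N, time in s.
With the tool pointing down it reaches from about 0.325 to 0.85 m from the base axis. Payload 15.5 kg.
Tool frame: the origin (TCP) lies at the very end of the fingers, on their centre line; the grasp point (between the pads) lies arm.grip_depth behind it (arm.grip_depth is the distance from the TCP to the grasp point, in m); z points along the fingers, y is the line along which they close (so a half turn about z gives the same grasp; the last joint's range is limited). The gripper opens to 91 mm and grips with 3 to 60 N. Pads are 32 mm wide; open, the fingers measure 118 mm over their backs; the gripper's body (76 mm by 178 mm) begins 60 mm behind the grasp point.
Start: joints at [68.211, 28.281, 77.091, -0, 74.628, -5.472], TCP at [0.176, 0.6, 0.214] pointing down, gripper open.
Joint ranges: [-166.48, 166.48], [-47.26, 123.95], [12.59, 153.08], [-70.14, 250.14], [6.76, 159.57], [-176.63, 176.63]. Speed limits (degrees/s): [108.29, 108.29, 147.25, 172.46, 172.46, 172.46].

INTERFACE

Orientations are given as a 3x3 rotation matrix whose columns are the frame's x, y, z axes.
In Python, from rig import arm gives the robot as it stands. Calls block until the motion is done:
- arm.move_to(position, orientation): joint-space move of the TCP to a pose.
- arm.move_l(position, orientation=None, feed=0.15): straight line of the TCP; orientation=None keeps the orientation; feed is the mean speed in m/s.
- arm.move_joints(angles): joint-space move.
- arm.grip(opening): finger opening in m; the grip force is fixed at half the most; returns when the fingers have stopped.
- arm.sleep(seconds).
- arm.solve_ik(position, orientation): joint angles nearest the present ones, or None.
- arm.snapshot(name): name is "side" or "top"; returns the picture (400x640x3 uint8, red, green, blue); there is no depth.
- arm.get_calibration(name): a dict with "intrinsics" (3x3 intrinsics, pixels), "cam_to_world" (4x4, takes a point from camera to world coordinates). Camera axes: x right, y down, z forward; pixel columns grow to the right and rows downward; lengths in m; the calibration is good to about 2 mm. A picture is of the moment at which its call begins. get_calibration takes no time and is no camera call.
A pose or a line that the arm cannot do raises arm.Unreachable and nothing moves.
- arm.sign_off(): hands the job in; it is judged then, once.
Readings, each from a call of its own:
- arm.current_t(): time.
- arm.current_joint_positions(): joint angles.
- arm.current_dq(): joint speeds.
- arm.current_tau(): joint torques, N m.
- arm.current_ee_pos(): TCP position.
- arm.current_tool_rot(): TCP orientation.
- arm.current_force(): force on the tool from outside, world axes, zero at the start.
- arm.current_torque(): the same for the moment, N m.
- arm.current_width(): finger opening in m.
- arm.current_grasp_force(): force on a finger pad.
Only numpy, scipy, OpenCV 4.12 (cv2) and the standard library are available. Lean on these libraries where they do the work, as an engineer would, in place of code of your own. Each camera call takes 0.05 s, during which the arm holds its last target. There are 200 camera calls.

TASK

Put the two-tier key dish on the credenza together: lift the loose bowl by its hollow neck and nest it upright in the large bowl, over the post, lowering it rather than dropping it, and let go of it. Then take the finial out of the wooden picture stand, turn it until its cross-shaped stem meshes with the socket in the top of the post, and push it fully home against the spring until its shoulder sits on the post. Finish still holding the finial pressed down, so that I can fasten it from below, and leave everything else where it stands.

Things in the scene. Friction and masses are not known exactly. Their poses are not given: they have to be found in the camera images.
- stand: The large grey ceramic bowl, fixed, 62 mm high, 200 mm across its rim, with a faceted steel post 38 mm thick rising from its centre to 93 mm above the table. A cross-shaped socket in the top of the post has its two slots along this body's x and y. Origin: on the table under its centre, z up.
- stand_socket (a point): Centre of the mouth of the cross-shaped socket, on the flat top of the post, 93 mm above the table. Both slots of the cross are 25 mm long, 10 mm wide and 46 mm deep, with a sprung catch inside; the stem fits in four positions a quarter turn apart.
- stand_floor (a point): Centre of the inner floor of the large bowl, 18 mm above the table: the underside of the loose bowl comes to rest here.
- catch (a joint): Sprung catch in the socket: 0 up, grows in m as it is pushed down (at most 0.012). Its top is 22 mm below the socket's mouth when up. It gives from about 4 N; a finial fully home holds it at about 0.008 with about 7 N. Let go, it lifts the finial 8 mm.
- bowl: The loose grey ceramic bowl, same shape as the large one but smaller: 150 mm across the rim, rim 45 mm high, wall 4 mm, about 0.3 kg, upright on the table. An open round neck, 54 mm outside and 46 mm inside, rises up its middle to 72 mm and goes over the post. Origin: centre of its underside, z up.
- bowl_neck (a point): Centre of the top of the loose bowl's neck, 72 mm above its underside. Grip across the neck (54 mm) from above; inside the bowl there is room for open fingers around it.
- clamp: Steel bench clamp, fixed, gripping a wooden picture stand (70 x 125 mm, top 46 mm above the table) with a small dark frame in its end, 108 mm high. Origin: on the table, on the axis of the wood's square hole; the frame is 78 mm from that axis along this body's +y, the screw reaches 104 mm along +x.
- clamp_hole (a point): Centre of the mouth of the square 27 mm hole in the wooden stand, in which the finial hangs by its shoulder.
- finial: The finial, 77 mm long, about 0.12 kg, upright in the square hole. Origin: lower tip, z up. From the tip: cross-shaped steel stem 30 mm long, arms 22 mm long and 7 mm wide along this body's x and y (lowest 5 mm smaller by 3.5 mm); round shoulder 46 mm across, 5 mm thick; flat wooden grip 42 mm long (x), 16 mm thick (y), 42 mm high.
- finial_shoulder (a point): Centre of the underside of the finial's shoulder, 30 mm above the tip.
- finial_grip (a point): Centre of the finial's flat grip, 57 mm above the tip, 20 mm below its top; pinch it here across the 16 mm thickness (this body's y).
- plain_bowl: Bystander: small plain grey bowl without a neck, 90 mm across, 40 mm high. Origin: underside.
- orb: Bystander: glass orb 60 mm across on a small wooden foot, 66 mm high. Origin: underside.
- purse: Bystander: round dark coin purse with a steel clasp, 90 mm across, 29 mm high. Origin: underside.
- candle: Bystander: white jar with wooden lid, 60 mm across, 75 mm high. Origin: underside.
- case: Bystander: black spectacle case, 65 x 150 x 45 mm. Origin: underside.
- fob: Bystander: flat black key fob with a ring, about 30 x 80 mm, 12 mm high. Origin: underside.
There are look-alikes about, which are no part of the job. What is shaped like the finial but yellow is not meant.

How it is judged:
By the outcome, as a careful person would: the job done as asked, in the order asked, and still so for the second after the job is handed in, while the arm keeps its last pose, push and grip.
It also fails if it takes over 64 s, if anything falls off the work surface, if the arm or the gripper's body presses on something with over 40 N, if the wrist force passes 120 N, or if a joint passes its speed limit or range.

## Working session

There is one attempt and no reset: what is moved stays moved. The work goes in short steps, each a Python script; the robot and the scene stay as the last script left them, time stands still between calls to the robot, and variables do not carry over. Pictures are saved under pics/ and viewed, at most 10 in all, crops included, and the job is handed in when it is done.

```bash
mkdir -p pics; ls; python3 - <<'E'
from rig import arm
import cv2,numpy as np
np.set_printoptions(precision=4,suppress=True)
for n in("side","top"):
    im=arm.snapshot(n);cv2.imwrite(f"pics/{n}0.png",im[:,:,::-1]);c=arm.get_calibration(n);print(n,c["intrinsics"],c["cam_to_world"])
print(arm.grip_depth,arm.current_t(),arm.current_tool_rot(),arm.current_force(),arm.current_width())
E
```

```text
pics
side [[440.3296   0.     324.9354]
 [  0.     440.3296 201.1655]
 [  0.       0.       1.    ]] [[ 0.9809 -0.1626  0.1065  0.4476]
 [-0.1935 -0.7659  0.6132 -0.7111]
 [-0.0182 -0.6221 -0.7827  0.9979]
 [ 0.      0.      0.      1.    ]]
top [[383.3112   0.     329.8955]
 [  0.     383.3112 199.9224]
 [  0.       0.       1.    ]] [[-0.0058 -0.9976  0.0694  0.5164]
 [-0.9999  0.005  -0.0117  0.0228]
 [ 0.0113 -0.0694 -0.9975  0.9644]
 [ 0.      0.      0.      1.    ]]
0.0188 0.1 [[-0.9597  0.2809 -0.0004]
 [ 0.2809  0.9597 -0.001 ]
 [ 0.0001 -0.0011 -1.    ]] [-0.1645 -0.0453  0.639 ] 0.09153575364893055
```

View pics/side0.png

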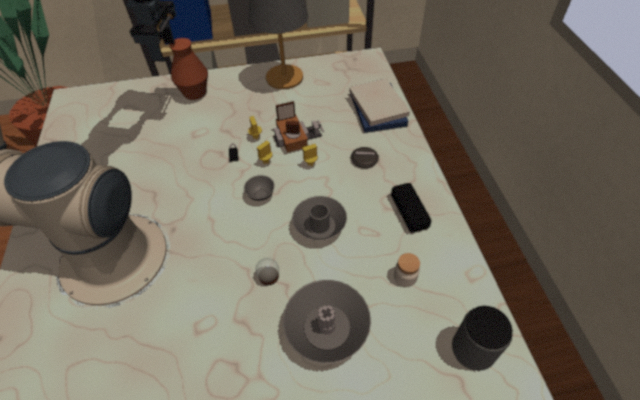

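View pics/top0.png

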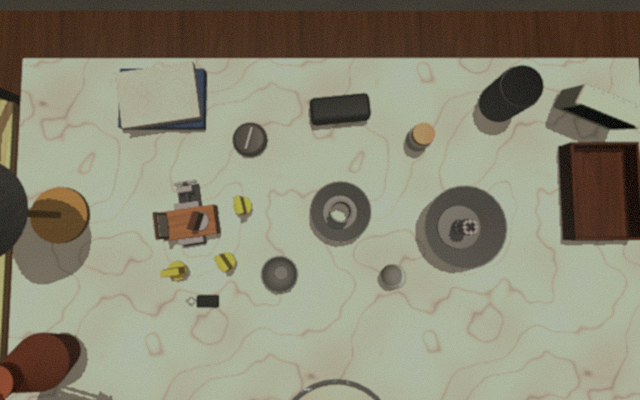

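The side view shows the large bowl (327,322) with its cross post (326,313), the loose bowl's neck (319,212) and the wooden stand in its clamp (292,130). In the top view these are at (468,228), (340,213) and (190,222).

Finial candidates in the top view are the yellow ones at (242,205), (226,261) and (175,270), and the dark wooden one in the clamp at (199,222). The clamp one fits, since it is not yellow and hangs in the wooden stand. I'll confirm it in a crop.

```bash
python3 - <<'E'
import cv2,numpy as np
s=cv2.imread("pics/side0.png");t=cv2.imread("pics/top0.png")
def cr(im,x,y,w):
    c=cv2.resize(im[y:y+w,x:x+w],(266,266),interpolation=cv2.INTER_CUBIC)
    return np.clip(c.astype(float)*1.6,0,255).astype(np.uint8)
a=[cr(t,160,182,76),cr(t,450,209,38),cr(t,302,175,76),cr(s,262,92,64),cr(s,308,298,38),cr(s,284,180,76)]
cv2.imwrite("pics/m.png",np.vstack([np.hstack(a[:3]),np.hstack(a[3:])]))
E
```

```text
(no output)
```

View pics/m.png

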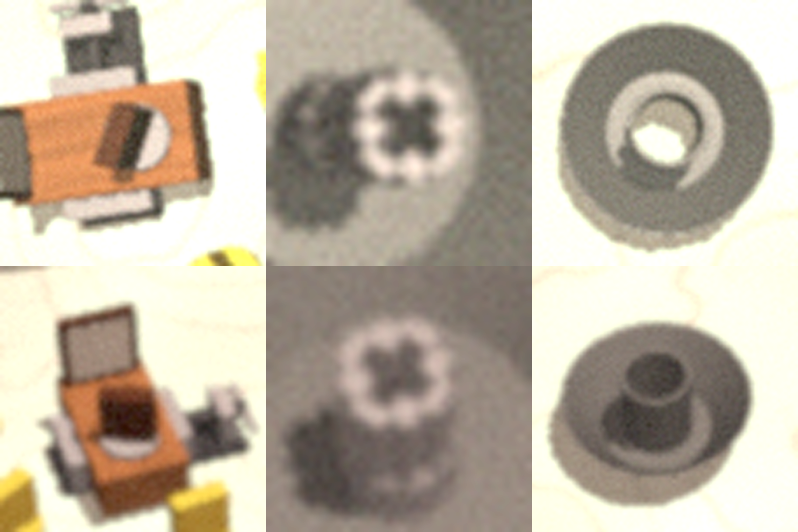

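The crop confirms it: a dark-brown flat grip on a grey disc in the wooden stand, long axis tilted. The socket cross is centred at about (470,227) in the top view and (327,313) in the side view. Next I'll measure from both views.

```bash
cat > h.py <<'E'
import cv2,numpy as np
from rig import arm
np.set_printoptions(precision=4,suppress=True)
C={n:arm.get_calibration(n) for n in("side","top")}
def ray(n,p):
    K,T=C[n]["intrinsics"],C[n]["cam_to_world"]
    d=T[:3,:3]@np.linalg.inv(K)@[p[0],p[1],1.]; return T[:3,3],d/np.linalg.norm(d)
def tri(ps,pt):
    (a,u),(b,v)=ray("side",ps),ray("top",pt)
    s=np.linalg.lstsq(np.c_[u,-v],b-a,rcond=None)[0]
    P,Q=a+s[0]*u,b+s[1]*v; return (P+Q)/2,np.linalg.norm(P-Q)*1000
def plane(n,p,z):
    o,d=ray(n,p); return (o+d*(z-o[2])/d[2])[:2]
def comp(mask,p):
    """contour of the mask whose hull contains / is nearest to p"""
    cs,_=cv2.findContours(mask.astype(np.uint8),cv2.RETR_EXTERNAL,cv2.CHAIN_APPROX_NONE)
    cs=[c for c in cs if cv2.contourArea(c)>6]
    return max(cs,key=lambda c:cv2.pointPolygonTest(cv2.convexHull(c),p,True))
def R(deg):  # tool down, tool y axis at this world angle
    a=np.radians(deg); y=np.array([np.cos(a),np.sin(a),0]); z=np.array([0,0,-1.]); return np.c_[np.cross(y,z),y,z]
E
cat > m.py <<'E'
from h import *
S,T=cv2.imread("pics/side0.png"),cv2.imread("pics/top0.png")
im={"side":S,"top":T}
def gray(n): return cv2.cvtColor(im[n],cv2.COLOR_BGR2GRAY)
# socket: bright ring hull & dark cross
def socket(n,c,r=9,k=8):
    x0,y0=int(c[0])-r,int(c[1])-r
    g=cv2.resize(gray(n)[y0:y0+2*r+1,x0:x0+2*r+1],None,fx=k,fy=k,interpolation=cv2.INTER_CUBIC)
    th,_=cv2.threshold(g,0,255,cv2.THRESH_OTSU)
    h=cv2.convexHull(comp(g>th,((c[0]-x0+.5)*k,(c[1]-y0+.5)*k)))
    f=lambda q:np.array([(q[...,0]+.5)/k-.5+x0,(q[...,1]+.5)/k-.5+y0]).T
    M=cv2.moments(h);cen=f(np.array([M["m10"]/M["m00"],M["m01"]/M["m00"]]))
    (ex,ey),ax,_=cv2.fitEllipse(h)
    inn=np.zeros_like(g);cv2.fillPoly(inn,[h],255);inn=cv2.erode(inn,np.ones((9,9)))
    ys,xs=np.where((inn>0)&(g<th)); px=f(np.c_[xs,ys].astype(float))
    dk=px.mean(0); o=np.array([plane(n,p,.093) for p in px]); 
    oc=o.mean(0);v=o-oc;z=v[:,0]+1j*v[:,1]
    a4=np.degrees(np.angle((z**4/np.abs(z)).sum()))/4
    print(n,"ring",cen,"ell",f(np.array([ex,ey])),np.array(ax)/k,"cross",dk,"angle mod90",a4,"strength",abs((z**4).sum())/(abs(z)**4).sum(), oc)
    return cen,dk
a=socket("side",(326.7,312.9));b=socket("top",(470.4,226.7))
for q in(0,1): print("socket tri",tri(a[q],b[q]))
# rims
def rim(n,c,lo):
    hsv=cv2.cvtColor(im[n],cv2.COLOR_BGR2HSV); g=cv2.GaussianBlur(gray(n),(3,3),0)
    k=comp(g<lo,c);h=cv2.convexHull(k);e=cv2.fitEllipse(h);print(n,"rim",e,cv2.contourArea(h));return e[0]
for nm,cs,ct,z in(("bowl",(319,216),(340,213),.045),("stand",(327,322),(464,228),.062)):
    for lo in (85,100,115):
        e,f=rim("side",cs,lo),rim("top",ct,lo)
        print(nm,lo,tri(e,f),plane("side",e,z),plane("top",f,z))
print("gray samples top row213",gray("top")[213,300:380],"side row",gray("side")[205:216:5,305:335])
# finial top view
k=T[205:240:1,185:215]
hsv=cv2.cvtColor(T,cv2.COLOR_BGR2HSV)
for r in range(208,236,2): print(r,' '.join("%3d/%3d"%(hsv[r,c,1],hsv[r,c,2]) for c in range(184,214,2)))
E
python3 m.py
```

```text
side ring [326.1359 312.3926] ell [326.1197 312.3902] [16.2812 18.4589] cross [326.2638 312.7395] angle mod90 -33.863115564853054 strength 0.3384612674815676 [ 0.5132 -0.3083]
top ring [470.5158 225.7211] ell [470.1845 224.0462] [18.0592 33.5362] cross [468.706  225.7971] angle mod90 -39.72786824053769 strength 0.2219232862681042 [ 0.5164 -0.3033]
socket tri (array([ 0.5148, -0.3074,  0.0926]), np.float64(3.401070467430593))
socket tri (array([ 0.515 , -0.3056,  0.0865]), np.float64(2.6962966705082714))
side rim ((318.9634094238281, 218.7881622314453), (42.37660598754883, 53.1804084777832), 83.64978790283203) 1744.5
top rim ((340.3415832519531, 211.1526336669922), (56.91286087036133, 57.54682922363281), 125.04647064208984) 2546.0
bowl 85 (array([ 0.5523, -0.0132,  0.0349]), np.float64(2.7225395794221403)) [ 0.5498 -0.0204] [ 0.5532 -0.0129]
side rim ((324.7821350097656, 176.80397033691406), (528.2316284179688, 765.1511840820312), 106.38011932373047) 215129.0
top rim ((340.0063781738281, 211.64596557617188), (59.035560607910156, 59.266990661621094), 14.824081420898438) 2722.5
bowl 100
[... 3166 characters left out ...]
 121/ 74  76/ 47 118/ 41  36/ 92  34/157  28/154  33/146 124/128 150/151 151/150
226 147/147 141/139 116/ 92 119/ 86 120/ 85 100/ 66  75/ 41  49/ 42  38/127  36/155  30/155  40/120 148/134 154/146 142/151
228 147/151 147/123 143/ 91 138/ 87 120/ 81  92/ 50 106/ 41  51/ 65  33/146  34/151  43/124 131/132 145/139 144/143 150/141
230 154/146 142/147 142/145 142/129 137/ 95 124/ 68  94/ 73  81/ 85  61/118 109/117 152/134 153/145 147/144 154/144 155/145
232 149/140 151/135 142/140 145/142 140/104 136/ 86 135/ 85 145/123 150/148 153/143 147/149 147/147 157/145 149/145 154/137
234 152/141 145/144 146/147 150/146 155/135 137/115 145/123 147/137 151/142 143/143 154/131 129/130 118/127 114/128  81/123
```

```bash
cat > m2.py <<'E'
from h import *
S,T=cv2.imread("pics/side0.png"),cv2.imread("pics/top0.png")
g=cv2.cvtColor(T,cv2.COLOR_BGR2GRAY)
x0,y0,k=459,215,8
c=cv2.resize(g[y0:y0+24,x0:x0+24],None,fx=k,fy=k,interpolation=cv2.INTER_CUBIC)
for th in (120,130,140,150):
    m=cv2.morphologyEx((c>th).astype(np.uint8),cv2.MORPH_CLOSE,np.ones((9,9)))
    h=cv2.convexHull(comp(m,(92,94)));(cx,cy),ax,_=cv2.fitEllipse(h)
    o=lambda q:(np.array(q)+.5)/k-.5+[x0,y0]
    cen=o((cx,cy)); inn=np.zeros_like(c);cv2.circle(inn,(int(cx),int(cy)),52,255,-1)
    ys,xs=np.where((inn>0)&(c<th-20)); px=o(np.c_[xs,ys]); P=np.array([plane("top",p,.093) for p in px]);v=P-plane("top",cen,.093);z=v[:,0]+1j*v[:,1]
    print(th,cen,np.array(ax)/k,"cross",px.mean(0),"ang",np.degrees(np.angle((z**4).sum()))/4,len(z),tri((326.13,312.4),cen),plane("top",cen,.093))
print("side at .093",plane("side",(326.13,312.4),.093))
# angle by radial dark profile
cen=np.array([470.1,226.4])
for n,im,cc in(("top",g,cen),("side",cv2.cvtColor(S,cv2.COLOR_BGR2GRAY),np.array([326.13,312.4]))):
    Tw=C[n]["cam_to_world"];w0=plane(n,cc,.093);A=np.radians(np.arange(0,360,3));pr=[]
    for a in A:
        s=0
        for r in(.008,.0095,.011):
            p=np.linalg.inv(Tw)@[w0[0]+r*np.cos(a),w0[1]+r*np.sin(a),.093,1];q=C[n]["intrinsics"]@p[:3];q=q[:2]/q[2]
            s+=cv2.getRectSubPix(im.astype(np.float32),(1,1),(float(q[0]),float(q[1])))[0,0]
        pr.append(s)
    f=(np.array(pr)*np.exp(4j*A)).sum(); print(n,"dark arms at",(np.degrees(np.angle(-f))/4)%90,abs(f)/sum(pr))
# finial top face
hs=cv2.cvtColor(T,cv2.COLOR_BGR2HSV);x0,y0=180,204
v=cv2.resize(hs[y0:y0+36,x0:x0+36],None,fx=k,fy=k,interpolation=cv2.INTER_CUBIC)
m=((v[...,2]>63)&(v[...,2]<112)&(v[...,1]>95)).astype(np.uint8);m=cv2.morphologyEx(m,cv2.MORPH_OPEN,np.ones((17,17)))
cs=comp(m,((192-x0)*k,(221-y0)*k));r=cv2.minAreaRect(cs);bp=(cv2.boxPoints(r)+.5)/k-.5+[x0,y0];B=np.array([plane("top",p,.093) for p in bp])
M=cv2.moments(cs);ct=(np.array([M["m10"],M["m01"]])/M["m00"]+.5)/k-.5+[x0,y0]
print("top face",bp,ct,plane("top",ct,.093),B.mean(0))
for i in(0,1): d=B[i+1]-B[i];print(np.linalg.norm(d),np.degrees(np.arctan2(d[1],d[0]))%180)
hs=cv2.cvtColor(S,cv2.COLOR_BGR2HSV)
for r in range(114,142): print(r,' '.join("%3d/%3d"%(hs[r,c,1],hs[r,c,2]) for c in range(282,306)))
E
python3 m2.py
```

```text
120 [470.5844 226.6444] [15.85   16.4284] cross [470.0891 226.6051] ang -41.61375320363787 4146 (array([ 0.5138, -0.3075,  0.0929]), np.float64(1.3341793602511824)) [ 0.5144 -0.3075]
130 [470.8598 227.142 ] [13.7246 15.2305] cross [470.0758 226.5961] ang -41.24158320108104 4683 (array([ 0.5132, -0.3078,  0.0937]), np.float64(0.25992973641506356)) [ 0.5133 -0.3081]
140 [469.5837 220.9553] [1.8048 2.1316] cross [469.429 220.81 ] ang -42.416441331559 6417 (array([ 0.5204, -0.3063,  0.0895]), np.float64(14.103391935964957)) [ 0.5274 -0.3056]
150 [464.6294 227.1179] [0.8949 0.9008] cross [464.538  227.0134] ang -43.44026929770348 7228 (array([ 0.5138, -0.3   ,  0.0762]), np.float64(0.9301635255635213)) [ 0.5134 -0.2939]
side at .093 [ 0.5131 -0.3075]
top dark arms at 48.04367692957777 0.13656009834238866
side dark arms at 47.240021678854426 0.08465132428176773
top face [[186.0167 228.244 ]
 [192.0777 209.2705]
 [198.9667 211.4711]
 [192.9057 230.4447]] [192.3986 220.1122] [0.5328 0.3238] [0.5335 0.3235]
0.04467588448751697 163.33319842652597
0.016440523329721467 72.02985535551335
114  62/
[... 4779 characters left out ...]
  95/102  90/105  98/109 105/109 132/104 150/114 159/119 164/123 158/124 169/122 165/122 163/122 160/121 162/118
139  59/ 90 130/ 86 169/107 162/126 165/127 159/127 158/121 153/123 156/124 147/128 155/122 145/121 150/121 155/122 167/116 159/120 162/124 165/119 164/115 165/116 161/109 165/108 151/105 172/ 95
140  63/ 69 108/ 71 163/ 94 164/121 163/128 161/128 164/126 161/127 158/132 161/130 168/129 159/127 167/125 161/122 163/117 163/114 161/111 161/109 172/101 165/ 96 156/ 90 171/ 82 163/ 80 170/ 75
141  64/ 68  96/ 64 162/ 82 159/114 168/126 162/129 163/125 165/127 161/127 167/125 159/128 163/122 159/117 161/111 159/104 160/ 97 163/ 89 169/ 83 168/ 79 172/ 77 155/ 74 150/ 73 166/ 72 181/ 69
```

```bash
python3 - <<'E'
from h import *
print("neck side@.072",plane("side",(319.2,210.8),.072),"tri neck",tri((319.2,210.8),(339.4,212.6)))
print("grip top tri",tri((292.3,122.6),(192.45,219.9)),plane("side",(292.3,122.6),.093))
for p,a in(((.552,-.0125,.2),73),((.552,-.0125,.042),73),((.5135,-.3077,.06),73),((.5335,.3235,.054),73),((.5135,-.3077,.1),47.6)):
    print(arm.solve_ik(p,R(a)),arm.solve_ik(p,R(a+180)))
E
```

```text
neck side@.072 [ 0.5524 -0.0145] tri neck (array([ 0.551 , -0.0101,  0.0663]), np.float64(4.042850840402361))
grip top tri (array([0.533 , 0.3251, 0.0889]), np.float64(0.7297423588984026)) [0.5323 0.3204]
[ -7.494   23.2692  88.5256  -0.      68.2052 -80.494 ] [-7.494  23.2692 88.5256 -0.     68.2052 99.506 ]
[ -7.494   35.5326  97.245   -0.      47.2224 -80.494 ] [-7.494  35.5326 97.245  -0.     47.2224 99.506 ]
[ -36.6448   36.6278   89.7434   -0.       53.6288 -109.6448] [-36.6448  36.6278  89.7434  -0.      53.6288  70.3552]
[ 25.7499  38.6346  86.1491  -0.      55.2164 -47.2501] [ 25.7499  38.6346  86.1491  -0.      55.2164 132.7499]
[-36.6448  33.5241  87.9947  -0.      58.4812 -84.2448] [-36.6448  33.5241  87.9947  -0.      58.4812  95.7552]
```

```bash
python3 - <<'E'
from h import *
arm.move_to((.552,-.0135,.16),R(73)); f0=arm.current_force()
arm.move_l((.552,-.0135,.044),feed=.12); print(arm.current_force()-f0)
arm.grip(.04); print(arm.current_width(),arm.current_grasp_force(),arm.current_ee_pos())
arm.move_l((.552,-.0135,.18),feed=.1); print(arm.current_force()-f0,arm.current_width(),arm.current_t())
S,T=arm.snapshot("side"),arm.snapshot("top")
cv2.imwrite("pics/s1.png",S[:,:,::-1]);cv2.imwrite("pics/t1.png",T[:,:,::-1])
a=cv2.resize(S[100:290,230:430],(400,380));b=cv2.resize(T[120:310,240:440],(400,380))
cv2.imwrite("pics/m1.png",cv2.convertScaleAbs(np.hstack([a,b])[:,:,::-1],alpha=1.4))
E
```

```text
[-0.2381 -0.0627 -0.9197]
0.05365056411299024 30.00037676654756 [ 0.5521 -0.0134  0.0441]
[-0.4541  0.5698 -4.5081] 0.05374301740862873 5.95
```

View pics/m1.png

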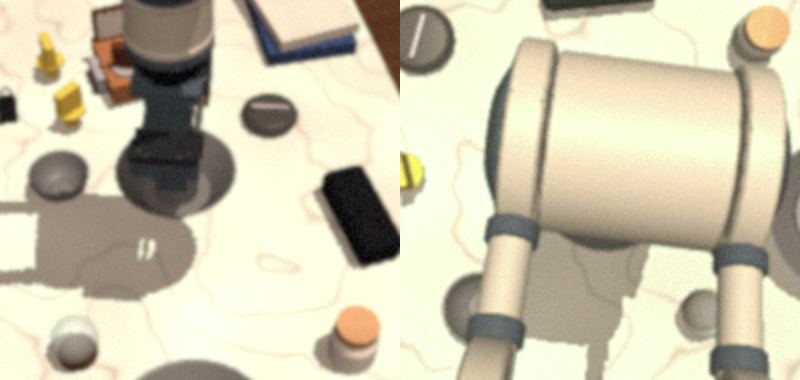

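The bowl is held level and lifted clear (rim centre about (318,185) in the side view). I'll check its offset in the grip, then lower it over the post.

```bash
python3 - <<'E'
from h import *
print("rim@.181",plane("side",(317.7,185.3),.181), arm.current_ee_pos())
p=np.array([.5135,-.3077])
arm.move_l((*p,.19),feed=.12); f0=arm.current_force()
arm.move_l((*p,.115),feed=.1); print(arm.current_force()-f0)
S=arm.snapshot("side");cv2.imwrite("pics/s2.png",cv2.convertScaleAbs(cv2.resize(S[220:380,230:430],(800,600))[:,:,::-1],alpha=1.4))
print(arm.current_t())
E
```

```text
rim@.181 [ 0.551  -0.0189] [ 0.5518 -0.0135  0.1795]
[ 0.9522 -0.4389  0.7526]
9.625
```

View pics/s2.png

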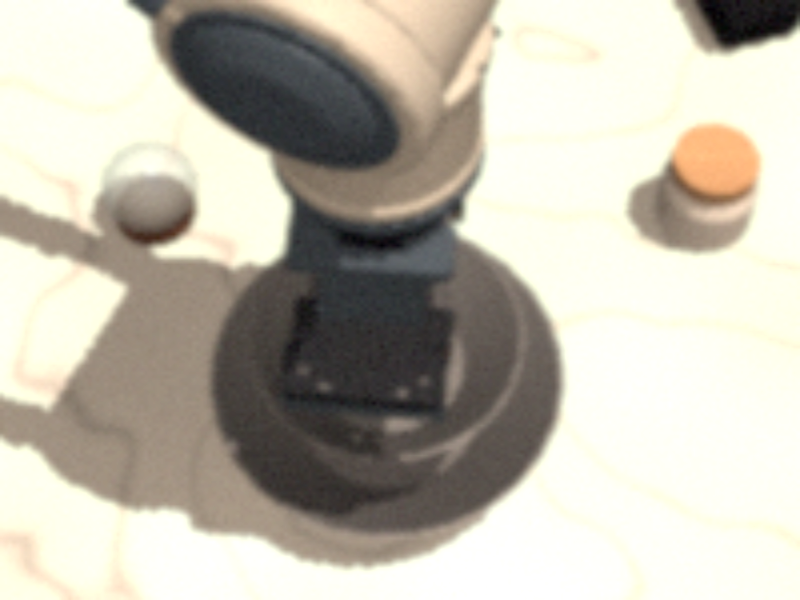

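The loose bowl's underside is now below the top of the post with no contact force, so the post is inside the neck. I'll lower on with a force check.

```bash
python3 - <<'E'
from h import *
p=np.array([.5135,-.3077]); f0=arm.current_force()
for z in (.09,.075,.068,.065,.063,.062,.061,.06,.059):
    arm.move_l((*p,z),feed=.05); d=arm.current_force()-f0; print(z,d,arm.current_ee_pos()[2])
    if np.linalg.norm(d)>4: break
arm.grip(.085); print("t",arm.current_t(),arm.current_width())
arm.move_l((*p,.17),feed=.15)
arm.move_to((.5335,.3235,.20),R(73))
S,T=arm.snapshot("side"),arm.snapshot("top")
cv2.imwrite("pics/s3.png",S[:,:,::-1]);cv2.imwrite("pics/t3.png",T[:,:,::-1])
a=cv2.resize(S[265:365,275:375],(400,400));b=cv2.resize(T[177:277,415:515],(400,400))
cv2.imwrite("pics/m3.png",cv2.convertScaleAbs(np.hstack([a,b])[:,:,::-1],alpha=1.5))
print(arm.current_t())
E
```

```text
0.09 [ 0.5409 -0.4939  0.2461] 0.08991509530139122
0.075 [-0.3583  0.541  -0.1461] 0.07465007620942653
0.068 [-0.0277 -0.5024 -0.7571] 0.06765977120224541
0.065 [ 0.3525 -0.475   0.5398] 0.06489533744303169
0.063 [ 0.682  -0.1881 -0.2752] 0.06291157935098413
0.062 [ 0.3251 -0.277   1.6078] 0.06210751645276619
0.061 [-2.9731  2.9653 18.1672] 0.0619866086810764
t 12.6667 0.08502831247852582
15.9
```

View pics/m3.png

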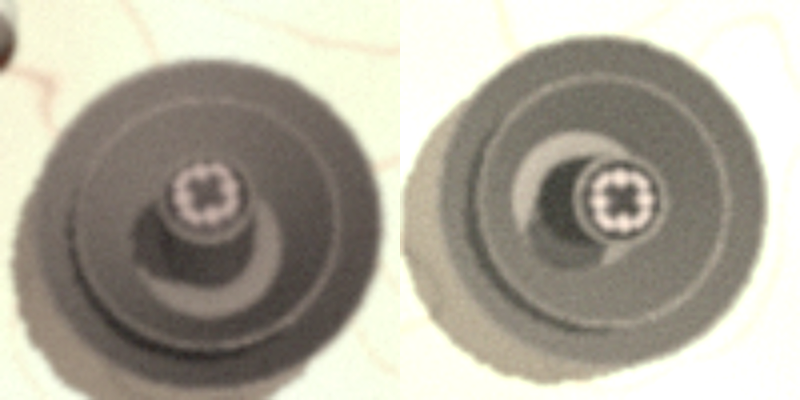

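The bowl is nested upright with the post in its neck, and the ring round the socket shows clearly: side about (326,313), top about (470,227). I'll re-measure the socket and take the finial.

```bash
python3 - <<'E'
from h import *
k=8;q={}
for n,f,c in(("side","pics/s3.png",(326,313)),("top","pics/t3.png",(470,227))):
    g=cv2.cvtColor(cv2.imread(f),cv2.COLOR_BGR2GRAY);r=13;x0,y0=c[0]-r,c[1]-r
    u=cv2.resize(g[y0:y0+2*r+1,x0:x0+2*r+1],None,fx=k,fy=k,interpolation=cv2.INTER_CUBIC)
    for th in(95,105,115):
        m=cv2.morphologyEx((u>th).astype(np.uint8),cv2.MORPH_CLOSE,np.ones((11,11)))
        h=cv2.convexHull(comp(m,((r+.5)*k,(r+.5)*k)));e=cv2.fitEllipse(h)
        cc=(np.array(e[0])+.5)/k-.5+[x0,y0]; q.setdefault(n,{})[th]=cc
        w0=plane(n,cc,.093);A=np.radians(np.arange(0,360,3));pr=[]
        Ti=np.linalg.inv(C[n]["cam_to_world"])
        for a in A:
            s=0
            for rr in(.007,.0085,.010,.0115):
                p=Ti@[w0[0]+rr*np.cos(a),w0[1]+rr*np.sin(a),.093,1];z=C[n]["intrinsics"]@p[:3];z=z[:2]/z[2]
                s+=cv2.getRectSubPix(g.astype(np.float32),(1,1),tuple(map(float,z)))[0,0]
            pr.append(s)
        F=(np.array(pr)*np.exp(4j*A)).sum()
        print(n,th,cc,np.array(e[1])/k,w0,"ang",(np.degrees(np.angle(-F))/4)%90)
for th in q["top"]: print(tri(q["side"][th],q["top"][th]))
p=(.5335,.3235)
arm.grip(.045); f0=arm.current_force()
arm.move_l((*p,.10),feed=.12); arm.move_l((*p,.0545),feed=.05); print(arm.current_force()-f0)
arm.grip(.005); print(arm.current_width(),arm.current_grasp_force(),arm.current_force()-f0,arm.current_torque(),arm.current_t())
E
```

```text
side 95 [326.0557 312.8338] [15.564  16.2078] [ 0.5127 -0.3085] ang 47.386259618755176
side 105 [326.0557 312.843 ] [14.9241 15.2652] [ 0.5127 -0.3085] ang 47.383603258861115
side 115 [327.4963 318.263 ] [1.9033 2.1785] [ 0.5133 -0.3214] ang 47.75389187082536
top 95 [468.1749 225.5631] [24.0641 30.4651] [ 0.5169 -0.3021] ang 89.00859716702027
top 105 [469.9719 226.6972] [16.0025 16.2993] [ 0.5143 -0.3061] ang 47.83070793547145
top 115 [469.9928 226.7024] [15.6329 15.8533] [ 0.5143 -0.3062] ang 47.81640727222598
(array([ 0.5151, -0.3049,  0.0848]), np.float64(3.610418071020192))
(array([ 0.5136, -0.3072,  0.09  ]), np.float64(1.3667494177255621))
(array([ 0.5145, -0.3133,  0.0742]), np.float64(0.45828502609223737))
[ 0.6428  0.1026 -0.6523]
0.015908671011931604 30.000189542770386 [-1.0882 -0.3048  1.7205] [ 0.0159  0.0013 -0.0446] 19.25
```

```bash
python3 - <<'E'
from h import *
arm.move_l((.5335,.3235,.19),feed=.1); print(arm.current_width(),arm.current_t())
arm.move_to((.5136,-.3073,.19),R(47.6)); 
arm.move_l((.5136,-.3073,.150),feed=.1); print(arm.current_ee_pos(),arm.current_width(),arm.current_t())
S=arm.snapshot("side");cv2.imwrite("pics/s4.png",S[:,:,::-1])
cv2.imwrite("pics/s4c.png",cv2.convertScaleAbs(cv2.resize(S[270:345,276:376],(800,600),interpolation=cv2.INTER_CUBIC)[:,:,::-1],alpha=1.6))
E
```

```text
0.015758416352839536 20.7583
[ 0.5138 -0.3072  0.1502] 0.015918490828243113 23.5583
```

View pics/s4c.png

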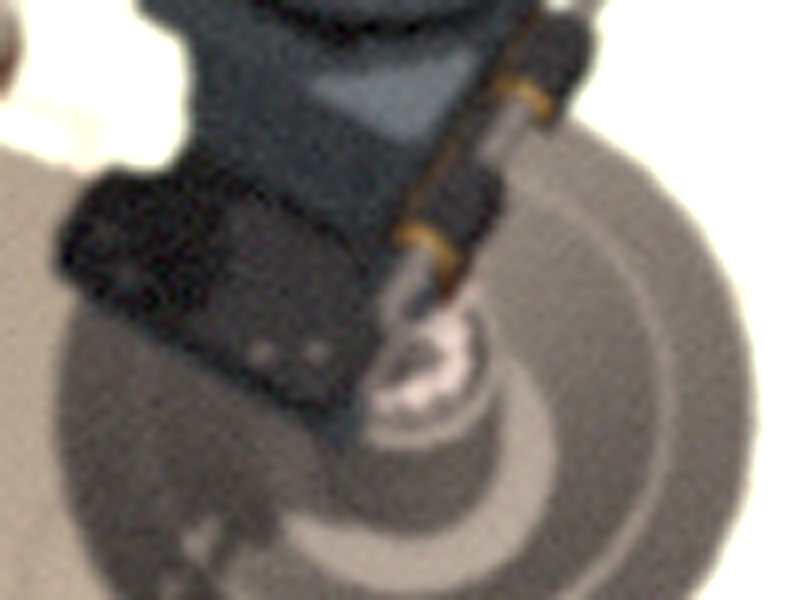

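The finger hides the stem, and the socket shows at about (328,317). I'll lower with a force check.

```bash
cat > ins.py <<'E'
from h import *
def down(p,a,zs,lim):
    for z in zs:
        arm.move_l((*p,z),R(a),feed=.04); d=arm.current_force()-F0
        if abs(d[2])>lim or np.linalg.norm(d[:2])>lim: break
    print(p,a,z,d,arm.current_ee_pos(),arm.current_width(),arm.current_t()); return z,d
F0=arm.current_force()
E
python3 - <<'E'
from ins import *
print(F0,arm.current_torque())
down((.5136,-.3073),47.6,[.14,.136,.134,.132,.130,.128,.126,.123,.12,.117,.114],5)
print(arm.current_torque())
E
```

```text
[-0.019   0.6734 -1.5785] [-0.036  0.    -0.03 ]
(0.5136, -0.3073) 47.6 0.12 [ 3.9628 -3.2564 -2.488 ] [ 0.5138 -0.3075  0.1198] 0.015853211779113006 26.0083
[-0.7741 -0.8721 -0.0664]
```

The stem is in the socket about 11 mm deep, and a sideways load pushes towards (+x, −y), along the grip's long axis. I'll comply in that direction and continue.

```bash
python3 - <<'E'
from ins import *
F0=np.array([-.02,.67,-1.58]); p=np.array([.5136,-.3073])
for i in range(4):
    d=arm.current_force()-F0; h=d[:2]
    if np.linalg.norm(h)<1.5: break
    p=p+.0005*h/np.linalg.norm(h); arm.move_l((*p,.12),R(47.6),feed=.04); print(p,arm.current_force()-F0)
for z in(.117,.114,.112,.110):
    _,d=down(p,47.6,[z],6)
    if np.linalg.norm(d[:2])>2: p=p+.0005*d[:2]/np.linalg.norm(d[:2])
    if abs(d[2])>8: break
E
```

```text
[ 0.514  -0.3076] [ 2.2236 -1.9295 -0.9278]
[ 0.5144 -0.3079] [ 1.0345 -1.1478  1.6642]
[ 0.5147 -0.3083] [-0.008  -1.1571 -0.0826]
[ 0.5147 -0.3083] 47.6 0.117 [-3.9103  2.6741  3.1454] [ 0.5146 -0.3082  0.1167] 0.01579672829785687 27.0083
[ 0.5143 -0.308 ] 47.6 0.114 [-3.5381  2.4504  3.5025] [ 0.5141 -0.3079  0.1137] 0.015675283039755124 27.2583
[ 0.5139 -0.3077] 47.6 0.112 [-3.6752  2.3194  2.6834] [ 0.5138 -0.3077  0.1119] 0.016075063013272894 27.5083
[ 0.5135 -0.3075] 47.6 0.11 [-1.0887  1.7451  0.9779] [ 0.5137 -0.3077  0.11  ] 0.01614779601839637 27.7583
```

```bash
python3 - <<'E'
from ins import *
F0=np.array([-.02,.67,-1.58]); p=np.array([.5135,-.3076])
for z in(.108,.106,.104,.103,.102,.1015,.101,.1005,.100,.0995,.099):
    _,d=down(p,47.6,[z],99)
    n=np.linalg.norm(d[:2])
    if n>2.5: p=p+.0003*d[:2]/n
    if d[2]>17: break
E
```

```text
[ 0.5135 -0.3076] 47.6 0.108 [-0.4589 -0.2795  6.4886] [ 0.5138 -0.3078  0.1082] 0.015814973410147443 28.0083
[ 0.5135 -0.3076] 47.6 0.106 [ 0.8882 -1.4724  5.6222] [ 0.5137 -0.3077  0.1061] 0.016224987503979802 28.2583
[ 0.5135 -0.3076] 47.6 0.104 [ 0.9684 -1.2318  6.7712] [ 0.5137 -0.3077  0.104 ] 0.015976527809162182 28.5083
[ 0.5135 -0.3076] 47.6 0.103 [ 0.355  -1.8695  6.8762] [ 0.5137 -0.3077  0.1031] 0.015864914112242872 28.7583
[ 0.5135 -0.3076] 47.6 0.102 [ 1.4123 -1.598   7.6073] [ 0.5137 -0.3077  0.1021] 0.015632342950709473 29.0083
[ 0.5135 -0.3076] 47.6 0.1015 [ 0.9255 -1.2907  8.4243] [ 0.5137 -0.3077  0.1016] 0.016006108793962966 29.2583
[ 0.5135 -0.3076] 47.6 0.101 [ 0.2619  0.6724 15.1874] [ 0.5137 -0.3078  0.1016] 0.015568986641867176 29.5083
[ 0.5135 -0.3076] 47.6 0.1005 [-3.3918  0.5768 23.5994] [ 0.5137 -0.3078  0.1015] 0.015702432733167467 29.7583
```

Force rose along the spring from 0.109 to 0.1015, then jumped at a hard stop, so the shoulder is seated. I'll check that it holds steady and take one last look.

```bash
python3 - <<'E'
from h import *
arm.sleep(1); print(arm.current_force(),arm.current_ee_pos(),arm.current_width(),arm.current_t())
S=arm.snapshot("side");cv2.imwrite("pics/s5.png",cv2.convertScaleAbs(cv2.resize(S[85:385,225:445],(440,600))[:,:,::-1],alpha=1.4))
E
```

```text
[-0.4135  0.797  21.1037] [ 0.5137 -0.3077  0.1015] 0.016056284575175595 30.7583
```

View pics/s5.png

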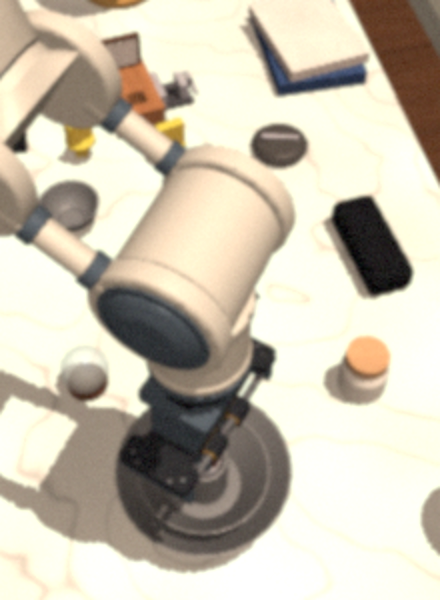

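The finial is seated at the post (crop about (212,468)), the loose bowl is nested, the bystanders in view are where they stood, and the push is steady at about 21 N. Handing in.

```bash
python3 -c "
from rig import arm
print(arm.sign_off())"
```

```text
the job is handed in; nothing more can be done
None
```

The job is handed in: the loose bowl is nested over the post and released, and the arm is holding the finial in the socket, pressed against its hard stop with a steady push of about 21 N (about 31 s of the 64 s used).

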